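# Seat the sample carousel on its pin and load the last tube

### The job

The sample carousel sits crooked on the sampler because it is riding on the drive disc's locating pin: leave it on its spindle and push it round gently by its lobed edge until its notch comes to the pointer and it drops fully home over the pin, lying flat, without forcing it against the pin. Then take the one short tube out of the rack and lower it upright, right down into the carousel's empty place. Leave the other tubes and the things on the trolley where they are.

Things in the scene. Friction and masses are not known exactly. Their poses are not given: they have to be found in the camera images.
- sampler: Sampler, fixed: white housing 260 x 270 mm, 50 mm high; on its -y side a module 174 mm high, its near face 143 mm from the spindle. Origin on the trolley top under the spindle axis. On the housing an aluminium drive disc (radius 96 mm, held fast), top 56 mm above the trolley, with the spindle in its middle. +y points from the spindle to the pointer.
- pointer (a point): Tip of the black moulded pointer on the deck, 107 mm from the spindle axis, 3 mm below the disc's top. The disc stops only roughly at its home: its locating pin (steel, 8 mm thick, 5 mm high, 91 mm from the axis, hidden under the carousel's flange) can stand up to 12 mm to either side of the line from spindle to pointer and has to be found by feel.
- carousel: Black round carousel, about 0.45 kg, loose on the spindle (1 mm play). Origin: centre of its underside; z up; x points to its notch. Flat flange of radius 99 mm, 6 mm thick, and on it a lobed drum, its top 46 mm over the underside. At the start it rides on the pin, tilted 1.5 deg, its notch 0.5 to 1.6 rad anticlockwise (from above) of the pointer; 1 to 4 N at the edge turns it.
- lobe (a point): Top centre of one lobe, the one opposite the notch. Eight upright round lobes of radius 12 mm stand 70 mm from the axis, every 45 deg from x, out from a core of radius 60 to 65 mm, from the flange to the drum's top. The 31 mm wide valleys between them are where a finger pushes. All but the lobe at the notch hold closed sample cups, white lids 19 mm wide, 4 mm above the drum's top.
- notch (a point): Centre of the notch, level with the carousel's underside, 91 mm from its axis: a slot 10.4 mm wide in the flange's edge from radius 84 mm outwards, 1.2 mm wider than the pin on each side. Over the pin that side drops 5 mm until the flange lies flat on the disc, and the pin stops it turning: the push rises sharply. Over 15 N between robot and carousel is forcing it.
- place (a point): Centre of the mouth of the carousel's one empty place, level with the drum's top (46 mm over the underside), in the lobe over the notch, 70 mm from the axis. Straight bore 16 mm wide, 40 mm deep.
- place_floor (a point): Centre of the floor of the empty place, 40 mm below its mouth.
- rack: Black tube rack, fixed, 150 (x) x 62 (y) x 42 mm high, 2 x 5 holes 16 mm wide at 28 mm pitch, floor of the holes 6 mm above the trolley. Origin: centre of its underside. The three tubes stand in the +y row, in its first, middle and last hole, in any order.
- tube_mid (a point): Centre (half-way up) of the short tube, z to its cap: 72 mm long, 20 g, glass of 13 mm diameter with a round end; the top 20 mm is a ribbed cap of 17 mm diameter. In the rack it stands 36 mm out of the rack's top. Seated in the empty place its centre is 36 mm above the place's floor and 32 mm of it stand out.
- tall1_mid (a point): Centre of a tall tube, like the short one but 102 mm long, standing in the rack; leave it.
- tall2_mid (a point): Centre of the other tall tube, 102 mm long; leave it.
- jar: Specimen jar, 56 mm wide, 62 mm high, near the sampler; origin under its centre; leave it.
- dropper: Small bottle, 38 mm wide, 85 mm high; origin under its centre; leave it.
- tape: Roll of tape lying flat, 68 mm wide, 19 mm high; leave it.
- pen: Marker pen lying flat, 125 mm long; leave it.
- slides: Box of slides, 85 x 35 x 28 mm; leave it.
Mind the look-alikes: they are no part of the job. Leave any orange look-alike of the part that bears tube_mid alone.

How it is judged:
By the outcome, as a careful person would: the job done as asked, in the order asked, and still so for the second after the job is handed in, with the robot touching nothing.
It also fails if it takes over 67 s, if anything falls off the work surface, if the arm or the gripper's body presses on something with over 40 N, if the wrist force passes 120 N, or if a joint passes its speed limit or range.

### The arm

A 7-joint arm with a two-finger parallel gripper is mounted at the origin on the work surface. World frame = base frame: x ahead of the robot, y to its left, z up, the work surface at z = 0. Lengths are in m, angles in rad, forces in N, time in s.
With the tool pointing down it reaches from about 0.35 to 0.9 m from the base axis. Payload 19.9 kg.
Tool frame: the origin (TCP) lies at the very end of the fingers, on their centre line; the grasp point (between the pads) lies 19 mm behind it; z points along the fingers, y is the line along which they close (so a half turn about z gives the same grasp; the last joint's range is limited). The gripper opens to 94 mm and grips with 3 to 60 N. Pads are 16 mm wide; open, the fingers measure 119 mm over their backs; the gripper's body (75 mm by 177 mm) begins 78 mm behind the grasp point.
Start: joints at [1.29, 0.417, -0.01, 1.614, 0.005, 1.111, -0.053], TCP at [0.148, -0.607, 0.205] pointing down, gripper open.
Joint ranges: [-2.81, 2.81], [-0.39, 2.02], [-1.27, 1.25], [0.06, 2.57], [-1.19, 4.33], [0.19, 2], [-2.82, 2.82]. Speed limits (rad/s): [1.89, 1.89, 2.39, 2.39, 3.01, 3.01, 3.01].

### API

Orientations are given as a 3x3 rotation matrix whose columns are the frame's x, y, z axes.
In Python, from rig import env gives the robot as it stands. The module is installed in compiled form; this text tells all that it offers.
- The arm moves only by the tool move_arm, never from a script. Its argument "deltas" is a list of rows, each an object with "fingers": the finger opening in mm, from 0 to 94; "travel": the shift along the tool's x, y, z in mm, a list of three; "turn": the turn, a rotation vector about the tool's x, y, z in degrees, a list of three. A call has 1 to 20 rows; each row shifts and turns the commanded pose from where the row before left it, along the tool's axes as they then stand; what a row does not reach is not made up. A row lasts 1/8 s, in which the tool goes at most 62.5 mm and 10.7 degrees, less where a joint would pass 70% of its speed; a pose out of reach is approached as far as the arm can. A call with a gripper value outside its range is refused whole. The fingers move at their own pace and stop on an object; "grip_force" is the grip in N (left out, the last holds). Time passes only in rows, so rows that do not move let the fingers close. It gives the time, the measured TCP pose, the force, the opening and the grip force at its end, in the units of the state.
- env.observe(): the state, without advancing time (a new reading comes with each control period).
- env.get_image(name): name is "scene" or "side" or "wrist"; returns a dict with "frame" (384x512x3 uint8, red, green, blue), "camera_matrix" (3x3 intrinsics, pixels), "T" (4x4, takes a point from camera to world coordinates); the wrist camera has in their place "T_tool_cam" (4x4, takes a point from camera to tool coordinates, whose origin is the TCP and whose axes are the flange's). Camera axes: x right, y up, looking along -z (the intrinsics and any distortion apply to the point x, -y, -z); pixel columns grow to the right and rows downward; lengths in m; the calibration is good to about 2 mm. A picture is of the moment at which its call begins: read the wrist's pose just before it. There is no depth.
- env.hand_in(): hands the job in; it is judged then, once.
Trained networks look in the newest picture that a camera, given by its name, has taken for a name from the list of things; names that differ only in an ending like _2 or _b are one class to them, and where a whole thing is asked for, a point or a joint stands for the part that bears it (a point fixed in the world has none). Each returns a list of dicts, best first, with "conf" (0 to 1); they miss things now and then, are a little off and sometimes report something else, mostly with a low value. They report only what shows in the picture. A call takes as long as a camera call. They do not tell look-alikes from the thing itself.
- env.spot_in(camera, query): "bbox" ([left, top, right, bottom] in pixels, round what is visible of it).
- env.spot_point(camera, query): "location" ([column, row] in pixels: a listed point, or the origin of a listed thing).
The state is a dict: "time_s": time; "qpos": joint angles; "dq": joint speeds; "joint_efforts": joint torques, N m; "position": TCP position; "ee_rot": TCP orientation; "force": force on the tool from outside, world axes, zero at the start; "moment": the same for the moment, N m; "gripper_width": finger opening in m; "grasp_force": force on a finger pad.
Only numpy, scipy, OpenCV 4.12 (cv2) and the standard library are available. Lean on these libraries where they do the work, as an engineer would, in place of code of your own. Each camera call takes 0.05 s, during which the arm holds its last target. There are 200 camera calls.

## Working session

There is one attempt and no reset: what is moved stays moved. The work goes in short steps, Python scripts to look and compute and a tool call to move; the robot and the scene stay as the last step left them, time stands still between calls to the robot, and variables do not carry over. Pictures are saved under pics/ and viewed, at most 10 in all, crops included, and the job is handed in when it is done.

Besides the shell and the picture viewer there is one more tool, called after "Emit:" as a command line: name --argument value ..., lists and objects as JSON in quotes. move_arm: Moves the arm, as the interface text tells. Its arguments: {"type":"object","properties":{"deltas":{"type":"array","items":{"type":"object","properties":{"fingers":{"type":"number"},"travel":{"type":"array","items":{"type":"number"}},"turn":{"type":"array","items":{"type":"number"}}}}},"grip_force":{"type":"number"}},"required":["deltas"]}

```bash
mkdir -p pics; cat > h.py <<'E'
import numpy as np, cv2
from rig import env
def cam(name):
    s=env.observe(); im=env.get_image(name); K=np.array(im["camera_matrix"])
    if "T" in im: T=np.array(im["T"])
    else:
        W=np.eye(4); W[:3,:3]=s["ee_rot"]; W[:3,3]=s["position"]; T=W@np.array(im["T_tool_cam"])
    return im["frame"],K,T
def ray(K,T,p):
    d=np.linalg.inv(K)@[p[0],p[1],1.]; d=T[:3,:3]@(d*[1,-1,-1]); return T[:3,3],d/np.linalg.norm(d)
def atz(K,T,p,z):
    o,d=ray(K,T,p); return o+d*(z-o[2])/d[2]
def proj(K,T,X):
    c=T[:3,:3].T@(np.asarray(X)-T[:3,3]); q=K@(c*[1,-1,-1]); return q[:2]/q[2]
def tri(rs):
    A=0;b=0
    for o,d in rs:
        P=np.eye(3)-np.outer(d,d);A=A+P;b=b+P@o
    X=np.linalg.solve(A,b); return X,[np.linalg.norm(np.cross(X-o,d)) for o,d in rs]
def save(f,n): cv2.imwrite("pics/"+n,cv2.cvtColor(f,cv2.COLOR_RGB2BGR))
E
python3 - <<'E'
from h import *
np.set_printoptions(precision=3,suppress=True)
R={}
fr=[]
for c in["scene","side","wrist"]:
    f,K,T=cam(c); fr.append(f); print(c,T[:3,3],-T[:3,2],K[0,0])
    for q in["sampler","pointer","carousel","lobe","notch","place","rack","tube_mid","tall1_mid","tall2_mid","jar","dropper"]:
        L=env.spot_point(c,q)
        print(q,[(np.round(l["location"]).astype(int).tolist(),round(l["conf"],2)) for l in L[:4]])
        if L: R.setdefault(q,[]).append(ray(K,T,L[0]["location"]))
for q,r in R.items():
    if len(r)>1: print(q,*tri(r))
save(fr[0],"scene.png");save(fr[1],"side.png")
s=env.observe();print(s["ee_rot"],s["position"],s["force"])
E
```

```text
scene [0.812 0.607 0.956] [-0.264 -0.487 -0.832] 411.08052205473354
sampler []
pointer [([220, 168], 0.71), ([204, 140], 0.71), ([237, 309], 0.32)]
carousel [([200, 140], 0.77), ([357, 234], 0.29), ([294, 260], 0.21)]
lobe [([178, 140], 0.96), ([360, 232], 0.54)]
notch [([231, 131], 0.72)]
place [([224, 121], 0.74)]
rack [([290, 259], 0.61)]
tube_mid [([295, 257], 0.5), ([280, 215], 0.48)]
tall1_mid [([292, 325], 0.61), ([314, 240], 0.5)]
tall2_mid [([276, 270], 0.58)]
jar [([206, 253], 0.98)]
dropper [([332, 278], 0.84)]
side [0.401 0.692 0.812] [ 0.149 -0.619 -0.771] 465.51225216420494
sampler [([260, 140], 0.79)]
pointer [([252, 156], 0.57)]
carousel [([263, 119], 0.98)]
lobe [([287, 126], 0.65), ([233, 104], 0.55)]
notch [([300, 125], 0.87)]
place [([292, 109], 0.93)]
rack [([242, 283], 0.91)]
tube_mid [([272, 235], 0.65), ([240, 283], 0.41)]
tall1_mid [([270, 277], 0.77)]
tall2_mid [([207, 281], 0.52)]
jar [([172, 222], 0.56)]
dropper [([257, 337], 0.55), ([233, 103], 0.34)]
wrist [ 0.216 -0.592  0.385] [-0.235 -0.058 -0.97 ] 304.034682779629
sampler []
pointer []
carousel []
lo
[... 589 characters left out ...]
rack [ 0.532  0.272 -0.004] [np.float64(0.003091773044809386), np.float64(0.0030917730448092656)]
tube_mid [0.511 0.262 0.09 ] [np.float64(0.0530611877137112), np.float64(0.05306118771371129)]
tall1_mid [0.545 0.359 0.059] [np.float64(0.10320317407845697), np.float64(0.1032031740784569)]
tall2_mid [0.588 0.3   0.036] [np.float64(0.001194664626945278), np.float64(0.0011946646269451835)]
jar [0.711 0.164 0.003] [np.float64(0.0010234313501074066), np.float64(0.0010234313501074654)]
dropper [0.476 0.373 0.012] [np.float64(0.002399205066611286), np.float64(0.0023992050666113295)]
[[ 0.971  0.237 -0.   ]
 [ 0.237 -0.971  0.   ]
 [-0.    -0.    -1.   ]] [ 0.148 -0.607  0.205] [-0.82   0.009  0.128]
```

View images.

View pics/scene.png

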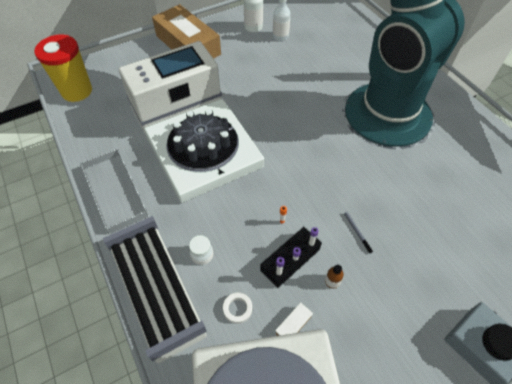

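View pics/side.png

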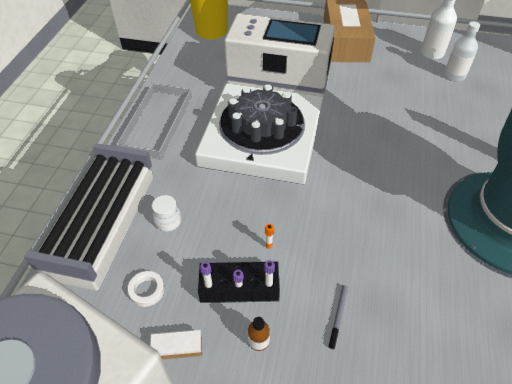

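The scene picture shows the carousel at (203,140), the pointer at (220,168), the rack at (292,257) with three purple caps, and a loose orange look-alike tube at (283,213). In the side picture the rack tubes stand at (207,275), (238,278) and (269,272). The middle one looks short; I will check this in a crop later. Next I check the bottles, then go above the carousel.

```bash
python3 - <<'E'
from h import *
np.set_printoptions(precision=3,suppress=True)
C={c:cam(c)[1:] for c in["scene","side"]}
for n,a,b in[("bottleA top",(257,0),(449,0)),("bottleB top",(284,1),(471,30)),("bottleB base",(281,38),(457,78)),("ptr",(220,171),(250,158)),("tubecapL",(280,259),(205,265)),("capM",(296,249),(238,272)),("capR",(314,230),(270,264)),("orange",(283,208),(270,227))]:
    print(n,*tri([ray(*C["scene"],a),ray(*C["side"],b)]))
print(atz(*C["scene"],(220,168),.053),atz(*C["side"],(251,156),.053))
print(atz(*C["scene"],(200,140),.058),atz(*C["side"],(263,119),.058))
E
```

```text
bottleA top [ 0.184 -0.516  0.184] [np.float64(0.0211502796443883), np.float64(0.021150279644388315)]
bottleB top [ 0.106 -0.48   0.151] [np.float64(0.0006672219994159883), np.float64(0.0006672219994159919)]
bottleB base [ 0.085 -0.518 -0.024] [np.float64(0.0009516947787805678), np.float64(0.0009516947787805276)]
ptr [ 0.58  -0.019  0.046] [np.float64(0.0021240248736944427), np.float64(0.00212402487369433)]
tubecapL [0.584 0.304 0.105] [np.float64(0.0016586178884538717), np.float64(0.0016586178884537256)]
capM [0.53  0.289 0.074] [np.float64(0.0010902018442767159), np.float64(0.0010902018442766439)]
capR [0.475 0.276 0.099] [np.float64(8.803938779945917e-05), np.float64(8.803938779931279e-05)]
orange [0.495 0.172 0.063] [np.float64(0.0007396271866480436), np.float64(0.0007396271866480732)]
[ 0.577 -0.025  0.053] [ 0.578 -0.016  0.053]
[ 0.584 -0.138  0.058] [ 0.577 -0.138  0.058]
```

Emit:
move_arm --deltas '[{"travel":[0,0,-50],"fingers":0},{"travel":[0,0,-50]},{"travel":[0,0,-50]}]'

```text
$.deltas[0]: bad value
```

Emit:
move_arm --deltas '[{"travel":[0,0,-50],"turn":[0,0,0],"fingers":0},{"travel":[0,0,-50],"turn":[0,0,0],"fingers":0},{"travel":[0,0,-50],"turn":[0,0,0],"fingers":0}]'

```text
time_s: 2.42
position: [0.1483, -0.6069, 0.3571]
ee_rot: [[0.971, 0.237, -0.0], [0.237, -0.971, -0.0], [-0.0, 0.0, -1.0]]
force: [0.2, -1.4, -0.1]
gripper_width: 0.0676
grasp_force: 0.0
```

Emit:
move_arm --deltas '[{"travel":[39,-26.5,0],"turn":[0,0,0],"fingers":0},{"travel":[39,-26.5,0],"turn":[0,0,0],"fingers":0},{"travel":[39,-26.5,0],"turn":[0,0,0],"fingers":0},{"travel":[39,-26.5,0],"turn":[0,0,0],"fingers":0},{"travel":[39,-26.5,0],"turn":[0,0,0],"fingers":0},{"travel":[39,-26.5,0],"turn":[0,0,0],"fingers":0},{"travel":[39,-26.5,0],"turn":[0,0,0],"fingers":0},{"travel":[39,-26.5,0],"turn":[0,0,0],"fingers":0},{"travel":[39,-26.5,0],"turn":[0,0,0],"fingers":0},{"travel":[39,-26.5,0],"turn":[0,0,0],"fingers":0},{"travel":[39,-26.5,0],"turn":[0,0,0],"fingers":0},{"travel":[39,-26.5,0],"turn":[0,0,0],"fingers":0},{"travel":[39,-26.5,0],"turn":[0,0,0],"fingers":0},{"travel":[36,-24.5,0],"turn":[0,0,0],"fingers":0},{"travel":[0,0,10],"turn":[0,0,-9],"fingers":0},{"travel":[0,0,10],"turn":[0,0,-9],"fingers":0},{"travel":[0,0,10],"turn":[0,0,-9],"fingers":0},{"travel":[0,0,10],"turn":[0,0,-9],"fingers":0},{"travel":[0,0,10],"turn":[0,0,-9],"fingers":0},{"travel":[0,0,0],"turn":[0,0,0],"fingers":0}]'

```text
time_s: 4.92
position: [0.5879, -0.1198, 0.3049]
ee_rot: [[0.52, 0.854, -0.001], [0.854, -0.52, 0.0], [-0.0, -0.001, -1.0]]
force: [-0.6, -0.3, 0.1]
gripper_width: 0.0006
grasp_force: 0.0
```

```bash
python3 - <<'E'
from h import *
np.set_printoptions(precision=3,suppress=True)
f,K,T=cam("wrist"); save(f,"w1.png")
for q,z in[("pointer",.053),("carousel",.058),("lobe",.106),("notch",.058),("place",.104)]:
    for l in env.spot_point("wrist",q)[:3]: print(q,np.round(l["location"]),round(l["conf"],2),atz(K,T,l["location"],z))
print(env.observe()["time_s"])
E
```

```text
pointer [225. 111.] 0.59 [ 0.581 -0.028  0.053]
carousel [264. 179.] 0.9 [ 0.579 -0.136  0.058]
lobe [313. 156.] 0.58 [ 0.651 -0.134  0.106]
notch [215. 213.] 0.84 [ 0.49  -0.142  0.058]
notch [221. 112.] 0.54 [ 0.576 -0.027  0.058]
notch [261. 180.] 0.3 [ 0.573 -0.135  0.058]
place [216. 213.] 0.74 [ 0.506 -0.134  0.104]
place [210. 210.] 0.3 [ 0.501 -0.126  0.104]
5.225
```

View pics/w1.png

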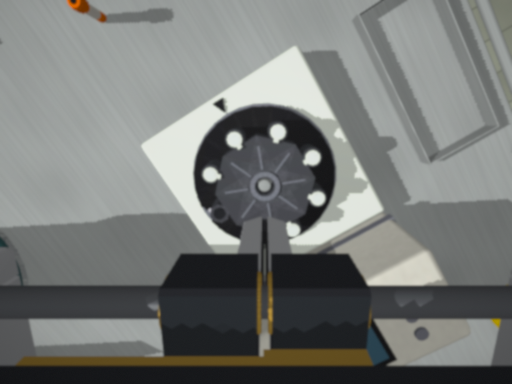

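The wrist picture shows the hub at (264,186), the pointer tip near (221,110), the empty place at (218,213), and lids at (210,174), (235,140), (278,131), (312,157), (317,198). I fit the centre and angle from these.

```bash
python3 - <<'E'
from h import *
from scipy.optimize import least_squares
np.set_printoptions(precision=4,suppress=True)
f,K,T=cam("wrist")
P=np.array([atz(K,T,p,z)[:2] for p,z in[((218,213),.102),((210,174),.110),((235,140),.109),((278,131),.107),((312,157),.106),((317,198),.106)]])
k=np.arange(6)
r=least_squares(lambda v:(P-(v[:2]+v[3]*np.c_[np.cos(v[2]-k*np.pi/4),np.sin(v[2]-k*np.pi/4)])).ravel(),[.58,-.136,3.1,.07])
print(r.x,np.degrees(r.x[2]),r.fun.reshape(-1,2)*1e3)
p=atz(K,T,(221,109),.053);print(p,np.degrees(np.arctan2(p[1]-r.x[1],p[0]-r.x[0])),np.hypot(*(p[:2]-r.x[:2])))
E
```

```text
[ 0.5795 -0.1356  3.1451  0.0703] 180.20079246000532 [[-1.4122  0.2055]
 [ 0.3847 -0.0217]
 [ 0.1635 -1.6886]
 [ 0.8319  0.4703]
 [ 0.0223  0.488 ]
 [ 0.0098  0.5464]]
[ 0.579  -0.0225  0.053 ] 90.22706266313917 0.11315700907191349
```

Emit:
move_arm --deltas '[{"travel":[-15,-39,0],"turn":[0,0,0],"fingers":0},{"travel":[-15,-39,0],"turn":[0,0,0],"fingers":0},{"travel":[0,0,40],"turn":[0,0,-9],"fingers":0},{"travel":[0,0,50],"turn":[0,0,0],"fingers":0},{"travel":[0,0,50],"turn":[0,0,0],"fingers":0},{"travel":[0,0,40],"turn":[0,0,0],"fingers":0},{"travel":[0,0,0],"turn":[0,0,0],"fingers":0}]'

```text
time_s: 6.15
position: [0.5047, -0.1044, 0.1238]
ee_rot: [[0.379, 0.925, -0.004], [0.925, -0.379, 0.001], [-0.0, -0.004, -1.0]]
force: [1.2, 0.1, 1.3]
gripper_width: 0.0003
grasp_force: 0.0
```

```bash
python3 - <<'E'
from h import *
a=cam("wrist")[0]; b=cam("side")[0]
a=cv2.resize(a,(400,300)); b=cv2.resize(b[60:210,160:360],(400,300),interpolation=cv2.INTER_CUBIC)
save(np.hstack([a,b]),"c1.png")
E
```

```text
(no output)
```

View pics/c1.png

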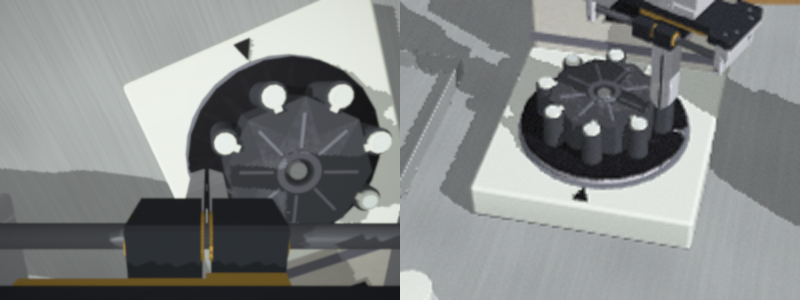

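The picture shows the finger tip over the valley between the notch lobe and the next lobe clockwise, with the notch at (683,132) in the right half. I lower it.

Emit:
move_arm --deltas '[{"travel":[0,0,16],"turn":[0,0,0],"fingers":0},{"travel":[0,0,16],"turn":[0,0,0],"fingers":0},{"travel":[0,0,16],"turn":[0,0,0],"fingers":0},{"travel":[0,0,0],"turn":[0,0,0],"fingers":0}]'

```text
time_s: 6.75
position: [0.5053, -0.1046, 0.0761]
ee_rot: [[0.379, 0.926, -0.002], [0.926, -0.379, 0.001], [-0.0, -0.002, -1.0]]
force: [-0.6, 0.1, -0.1]
gripper_width: 0.0004
grasp_force: 0.0
```

Emit:
move_arm --deltas '[{"travel":[2.8,0.05,0],"turn":[0,0,2],"fingers":0},{"travel":[2.8,0.05,0],"turn":[0,0,2],"fingers":0},{"travel":[2.8,0.05,0],"turn":[0,0,2],"fingers":0},{"travel":[2.8,0.05,0],"turn":[0,0,2],"fingers":0},{"travel":[2.8,0.05,0],"turn":[0,0,2],"fingers":0}]'

```text
time_s: 7.38
position: [0.5124, -0.0926, 0.0776]
ee_rot: [[0.536, 0.844, -0.0], [0.844, -0.536, -0.0], [-0.0, 0.0, -1.0]]
force: [-3.6, -4.3, 3.7]
gripper_width: 0.0003
grasp_force: 2.4
```

Emit:
move_arm --deltas '[{"travel":[2.8,0.05,0],"turn":[0,0,2],"fingers":0},{"travel":[2.8,0.05,0],"turn":[0,0,2],"fingers":0},{"travel":[2.8,0.05,0],"turn":[0,0,2],"fingers":0},{"travel":[2.8,0.05,0],"turn":[0,0,2],"fingers":0},{"travel":[2.8,0.05,0],"turn":[0,0,2],"fingers":0}]'

```text
time_s: 8.0
position: [0.5208, -0.0814, 0.0775]
ee_rot: [[0.674, 0.738, -0.0], [0.738, -0.674, -0.0], [-0.0, -0.0, -1.0]]
force: [-5.2, -4.8, 3.8]
gripper_width: 0.0002
grasp_force: 2.8
```

```bash
python3 - <<'E'
from h import *
f,K,T=cam("wrist")
s=env.observe();p=s["position"];print(np.degrees(np.arctan2(p[1]+.1356,p[0]-.5795)),np.hypot(p[1]+.1356,p[0]-.5795))
for c in ["wrist","side"]:
    f,K,T=cam(c)
    for l in env.spot_point(c,"place")[:2]:
        x=atz(K,T,l["location"],.103);print(c,l["conf"],x,np.degrees(np.arctan2(x[1]+.1356,x[0]-.5795)))
E
```

```text
136.94385281200647 0.07996780544424725
side 0.67 [ 0.51059425 -0.11368504  0.103     ] 162.35712282149754
```

Emit:
move_arm --deltas '[{"travel":[3.5,0.08,0],"turn":[0,0,2.5],"fingers":0},{"travel":[3.5,0.08,0],"turn":[0,0,2.5],"fingers":0},{"travel":[3.5,0.08,0],"turn":[0,0,2.5],"fingers":0},{"travel":[3.5,0.08,0],"turn":[0,0,2.5],"fingers":0},{"travel":[3.5,0.08,0],"turn":[0,0,2.5],"fingers":0},{"travel":[3.5,0.08,0],"turn":[0,0,2.5],"fingers":0},{"travel":[3.5,0.08,0],"turn":[0,0,2.5],"fingers":0},{"travel":[3.5,0.08,0],"turn":[0,0,2.5],"fingers":0},{"travel":[3.5,0.08,0],"turn":[0,0,2.5],"fingers":0},{"travel":[3.5,0.08,0],"turn":[0,0,2.5],"fingers":0}]'

```text
time_s: 9.5
position: [0.5489, -0.0613, 0.0773]
ee_rot: [[0.923, 0.385, -0.001], [0.385, -0.923, 0.0], [-0.001, -0.0, -1.0]]
force: [-5.0, -2.7, 5.5]
gripper_width: 0.0003
grasp_force: 2.8
```

Emit:
move_arm --deltas '[{"travel":[3.5,0.08,0],"turn":[0,0,2.5],"fingers":0},{"travel":[3.5,0.08,0],"turn":[0,0,2.5],"fingers":0},{"travel":[3.5,0.08,0],"turn":[0,0,2.5],"fingers":0},{"travel":[3.5,0.08,0],"turn":[0,0,2.5],"fingers":0},{"travel":[3.5,0.08,0],"turn":[0,0,2.5],"fingers":0},{"travel":[3.5,0.08,0],"turn":[0,0,2.5],"fingers":0}]'

```text
time_s: 10.25
position: [0.569, -0.0557, 0.0773]
ee_rot: [[0.991, 0.133, -0.001], [0.133, -0.991, 0.0], [-0.001, -0.0, -1.0]]
force: [-5.0, -2.2, 4.1]
gripper_width: 0.0007
grasp_force: 2.8
```

```bash
python3 - <<'E'
from h import *
s=env.observe();p=s["position"];print(np.degrees(np.arctan2(p[1]+.1356,p[0]-.5795)),np.hypot(p[1]+.1356,p[0]-.5795))
for c in ["side","scene","wrist"]:
    f,K,T=cam(c)
    for q,z in(("place",.105),("notch",.062)):
      for l in env.spot_point(c,q)[:2]:
        x=atz(K,T,l["location"],z);print(c,q,l["conf"],x,np.degrees(np.arctan2(x[1]+.1356,x[0]-.5795)))
E
```

```text
97.47559307289072 0.08062475826271244
side place 0.73 [0.67510776 0.22388516 0.105     ] 75.10652717518226
side place 0.7 [ 0.53325737 -0.08095771  0.105     ] 130.2405399527195
side notch 0.8 [ 0.52387134 -0.05474931  0.062     ] 124.52960242882574
side notch 0.44 [ 0.63632516 -0.22382129  0.062     ] -57.21357400617244
scene place 0.94 [ 0.54528018 -0.07261672  0.105     ] 118.5159386506993
scene notch 0.85 [ 0.52747057 -0.05655652  0.062     ] 123.35443549407226
```

Emit:
move_arm --deltas '[{"travel":[3.5,0.08,0],"turn":[0,0,2.5],"fingers":0},{"travel":[3.5,0.08,0],"turn":[0,0,2.5],"fingers":0},{"travel":[3.5,0.08,0],"turn":[0,0,2.5],"fingers":0},{"travel":[3.5,0.08,0],"turn":[0,0,2.5],"fingers":0},{"travel":[3.5,0.08,0],"turn":[0,0,2.5],"fingers":0},{"travel":[3.5,0.08,0],"turn":[0,0,2.5],"fingers":0},{"travel":[1.4,0.01,0],"turn":[0,0,1],"fingers":0},{"travel":[1.4,0.01,0],"turn":[0,0,1],"fingers":0},{"travel":[1.4,0.01,0],"turn":[0,0,1],"fingers":0}]'

```text
time_s: 11.82
position: [0.5945, -0.0563, 0.0774]
ee_rot: [[0.984, -0.179, -0.0], [-0.179, -0.984, 0.0], [-0.0, -0.0, -1.0]]
force: [-2.6, 0.6, -2.5]
gripper_width: 0.0002
grasp_force: 1.1
```

Emit:
move_arm --deltas '[{"travel":[1.4,0.01,0],"turn":[0,0,1],"fingers":0},{"travel":[1.4,0.01,0],"turn":[0,0,1],"fingers":0}]'

```text
time_s: 12.08
position: [0.5974, -0.0569, 0.0775]
ee_rot: [[0.977, -0.213, -0.0], [-0.213, -0.977, 0.0], [-0.0, -0.0, -1.0]]
force: [-1.5, -0.5, -1.9]
gripper_width: 0.0002
grasp_force: 1.1
```

Emit:
move_arm --deltas '[{"travel":[1.0,0.01,0],"turn":[0,0,0.7],"fingers":0},{"travel":[1.0,0.01,0],"turn":[0,0,0.7],"fingers":0}]'

```text
time_s: 12.32
position: [0.5994, -0.0574, 0.0774]
ee_rot: [[0.972, -0.237, -0.0], [-0.237, -0.972, 0.0], [-0.0, -0.0, -1.0]]
force: [-2.4, -0.3, -1.9]
gripper_width: 0.0008
grasp_force: 1.1
```

Emit:
move_arm --deltas '[{"travel":[1.0,0.01,0],"turn":[0,0,0.7],"fingers":0},{"travel":[1.0,0.01,0],"turn":[0,0,0.7],"fingers":0}]'

```text
time_s: 12.58
position: [0.6013, -0.0579, 0.0774]
ee_rot: [[0.965, -0.261, -0.0], [-0.261, -0.965, 0.0], [-0.0, -0.0, -1.0]]
force: [-2.3, 0.0, -1.5]
gripper_width: 0.0006
grasp_force: 1.1
```

Emit:
move_arm --deltas '[{"travel":[1.0,0.01,0],"turn":[0,0,0.7],"fingers":0},{"travel":[1.0,0.01,0],"turn":[0,0,0.7],"fingers":0}]'

```text
time_s: 12.82
position: [0.6032, -0.0584, 0.0774]
ee_rot: [[0.959, -0.284, -0.0], [-0.284, -0.959, 0.0], [-0.0, -0.0, -1.0]]
force: [-3.7, 0.1, -2.4]
gripper_width: 0.0004
grasp_force: 1.1
```

Emit:
move_arm --deltas '[{"travel":[1.0,0.01,0],"turn":[0,0,0.7],"fingers":0},{"travel":[1.0,0.01,0],"turn":[0,0,0.7],"fingers":0}]'

```text
time_s: 13.08
position: [0.6051, -0.059, 0.0774]
ee_rot: [[0.952, -0.307, -0.0], [-0.307, -0.952, 0.0], [-0.0, -0.0, -1.0]]
force: [-2.0, 0.0, -2.3]
gripper_width: 0.0
grasp_force: 1.1
```

```bash
python3 - <<'E'
from h import *
s=env.observe();print(s["time_s"],s["force"])
a=cam("side")[0]; f,K,T=cam("scene")
for q,z in(("place",.105),("notch",.062)):
      for l in env.spot_point("scene",q)[:1]:
        x=atz(K,T,l["location"],z);print(q,l["conf"],x,np.degrees(np.arctan2(x[1]+.1356,x[0]-.5795)))
save(np.hstack([cv2.resize(a[80:180,190:330],(420,300),interpolation=cv2.INTER_CUBIC),cv2.resize(f[95:205,150:290],(380,300),interpolation=cv2.INTER_CUBIC)]),"c2.png")
E
```

```text
13.075 [-1.95542936  0.01369607 -2.30521492]
place 0.86 [ 0.57215823 -0.06083362  0.105     ] 95.6082445401831
notch 0.96 [ 0.57096775 -0.03834156  0.062     ] 95.01358579366826
```

View pics/c2.png

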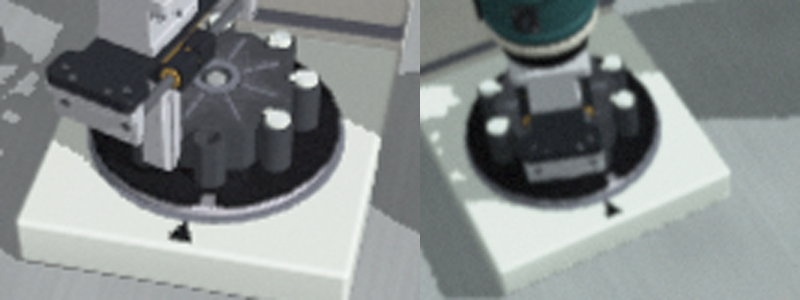

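The crop shows the notch at (207,200), a few degrees anticlockwise of the pointer at (182,235), with the disc visible through it. It has not dropped yet, so I continue in small steps.

Emit:
move_arm --deltas '[{"travel":[1.0,0.01,0],"turn":[0,0,0.7],"fingers":0},{"travel":[1.0,0.01,0],"turn":[0,0,0.7],"fingers":0}]'

```text
time_s: 13.52
position: [0.607, -0.0596, 0.0775]
ee_rot: [[0.944, -0.331, -0.0], [-0.331, -0.944, 0.0], [-0.0, -0.0, -1.0]]
force: [-3.2, 0.5, -0.9]
gripper_width: 0.0003
grasp_force: 1.2
```

Emit:
move_arm --deltas '[{"travel":[1.0,0.01,0],"turn":[0,0,0.7],"fingers":0},{"travel":[1.0,0.01,0],"turn":[0,0,0.7],"fingers":0}]'

```text
time_s: 13.78
position: [0.6088, -0.0604, 0.0774]
ee_rot: [[0.935, -0.354, -0.0], [-0.354, -0.935, 0.0], [-0.0, 0.0, -1.0]]
force: [-2.6, 0.2, -1.0]
gripper_width: 0.0004
grasp_force: 1.2
```

Emit:
move_arm --deltas '[{"travel":[1.0,0.01,0],"turn":[0,0,0.7],"fingers":0},{"travel":[1.0,0.01,0],"turn":[0,0,0.7],"fingers":0}]'

```text
time_s: 14.02
position: [0.6107, -0.0611, 0.0774]
ee_rot: [[0.926, -0.376, -0.0], [-0.376, -0.926, 0.0], [-0.0, 0.0, -1.0]]
force: [-2.7, 0.3, -2.3]
gripper_width: 0.0008
grasp_force: 1.2
```

Emit:
move_arm --deltas '[{"travel":[1.0,0.01,0],"turn":[0,0,0.7],"fingers":0}]'

```text
time_s: 14.15
position: [0.6117, -0.0615, 0.0774]
ee_rot: [[0.922, -0.388, -0.0], [-0.388, -0.922, 0.0], [-0.0, -0.0, -1.0]]
force: [-2.3, 0.2, -1.8]
gripper_width: 0.0006
grasp_force: 1.1
```

Emit:
move_arm --deltas '[{"travel":[1.0,0.01,0],"turn":[0,0,0.7],"fingers":0}]'

```text
time_s: 14.28
position: [0.6126, -0.0619, 0.0774]
ee_rot: [[0.917, -0.399, -0.0], [-0.399, -0.917, 0.0], [-0.0, -0.0, -1.0]]
force: [-2.4, 0.3, -2.3]
gripper_width: 0.0004
grasp_force: 1.1
```

Emit:
move_arm --deltas '[{"travel":[1.0,0.01,0],"turn":[0,0,0.7],"fingers":0}]'

```text
time_s: 14.4
position: [0.6135, -0.0623, 0.0774]
ee_rot: [[0.912, -0.41, -0.0], [-0.41, -0.912, 0.0], [-0.0, -0.0, -1.0]]
force: [-2.4, 0.1, -1.3]
gripper_width: 0.0004
grasp_force: 1.1
```

Emit:
move_arm --deltas '[{"travel":[1.0,0.01,0],"turn":[0,0,0.7],"fingers":0}]'

```text
time_s: 14.52
position: [0.6144, -0.0627, 0.0774]
ee_rot: [[0.907, -0.421, -0.0], [-0.421, -0.907, 0.0], [-0.0, -0.0, -1.0]]
force: [-2.8, -0.6, -1.7]
gripper_width: 0.0005
grasp_force: 1.1
```

Emit:
move_arm --deltas '[{"travel":[1.0,0.01,0],"turn":[0,0,0.7],"fingers":0}]'

```text
time_s: 14.65
position: [0.6153, -0.0631, 0.0774]
ee_rot: [[0.902, -0.432, 0.0], [-0.432, -0.902, 0.0], [-0.0, -0.0, -1.0]]
force: [-1.8, 0.1, -1.5]
gripper_width: 0.0006
grasp_force: 1.0
```

Emit:
move_arm --deltas '[{"travel":[1.0,0.01,0],"turn":[0,0,0.7],"fingers":0}]'

```text
time_s: 14.78
position: [0.6164, -0.0635, 0.0776]
ee_rot: [[0.896, -0.443, 0.0], [-0.443, -0.896, 0.0], [0.0, -0.0, -1.0]]
force: [-2.3, 1.3, -0.3]
gripper_width: 0.0005
grasp_force: 1.0
```

Emit:
move_arm --deltas '[{"travel":[0.7,0.01,0],"turn":[0,0,0.5],"fingers":0}]'

```text
time_s: 14.9
position: [0.617, -0.0638, 0.0775]
ee_rot: [[0.893, -0.451, 0.0], [-0.451, -0.893, 0.0], [0.0, -0.0, -1.0]]
force: [-1.9, 1.3, -1.3]
gripper_width: 0.0006
grasp_force: 1.2
```

Emit:
move_arm --deltas '[{"travel":[0.7,0.01,0],"turn":[0,0,0.5],"fingers":0}]'

```text
time_s: 15.02
position: [0.6175, -0.0641, 0.0775]
ee_rot: [[0.889, -0.458, 0.0], [-0.458, -0.889, 0.0], [-0.0, -0.0, -1.0]]
force: [-2.2, 1.1, 0.8]
gripper_width: 0.0008
grasp_force: 1.2
```

```bash
python3 - <<'E'
from h import *
a,K,T=cam("side"); 
for q,z in(("place",.105),("notch",.062)):
      for l in env.spot_point("side",q)[:1]:
        x=atz(K,T,l["location"],z);print(q,l["conf"],x,np.degrees(np.arctan2(x[1]+.1356,x[0]-.5795)))
f,K,T=cam("scene")
R=[]
for q,z in(("place",.105),("notch",.062)):
      for l in env.spot_point("scene",q)[:1]:
        x=atz(K,T,l["location"],z);print(q,l["conf"],x,np.degrees(np.arctan2(x[1]+.1356,x[0]-.5795)))
save(np.hstack([cv2.resize(a[80:180,190:330],(420,300),interpolation=cv2.INTER_CUBIC),cv2.resize(f[95:205,150:290],(380,300),interpolation=cv2.INTER_CUBIC)]),"c3.png")
E
```

```text
place 0.77 [ 0.58092575 -0.06012375  0.105     ] 88.91780769419607
notch 0.88 [ 0.58326121 -0.03192642  0.062     ] 87.92225646911781
place 0.7 [ 0.58718098 -0.05585122  0.105     ] 84.4985456942334
notch 0.87 [ 0.58772226 -0.0324298   0.062     ] 85.44338100119977
```

View pics/c3.png

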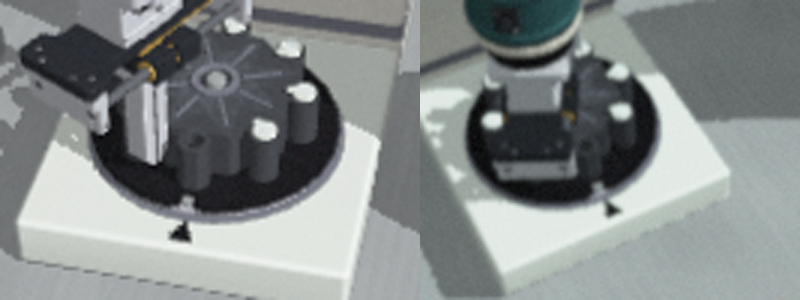

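The notch is now at (187,203), just past the pointer line, and the force is still low, so there has been no stop yet. I go on in small steps.

Emit:
move_arm --deltas '[{"travel":[0.7,0.01,0],"turn":[0,0,0.5],"fingers":0}]'

```text
time_s: 15.45
position: [0.618, -0.0644, 0.0775]
ee_rot: [[0.885, -0.466, -0.0], [-0.466, -0.885, 0.0], [-0.0, -0.0, -1.0]]
force: [-3.2, 2.2, 2.5]
gripper_width: 0.0006
grasp_force: 2.0
```

Emit:
move_arm --deltas '[{"travel":[0.7,0.01,0],"turn":[0,0,0.5],"fingers":0}]'

```text
time_s: 15.58
position: [0.6183, -0.0646, 0.0774]
ee_rot: [[0.881, -0.474, -0.001], [-0.474, -0.881, 0.0], [-0.001, 0.0, -1.0]]
force: [-6.6, 3.8, 4.5]
gripper_width: 0.0003
grasp_force: 4.0
```

Emit:
move_arm --deltas '[{"travel":[0.7,0.01,0],"turn":[0,0,0.5],"fingers":0}]'

```text
time_s: 15.7
position: [0.6185, -0.0646, 0.0774]
ee_rot: [[0.876, -0.482, -0.002], [-0.482, -0.876, 0.001], [-0.002, 0.0, -1.0]]
force: [-10.1, 4.3, 7.4]
gripper_width: 0.0008
grasp_force: 5.7
```

The push rises sharply, so the pin has stopped it. I back off at once.

Emit:
move_arm --deltas '[{"travel":[-5,0,0],"turn":[0,0,0],"fingers":0},{"travel":[0,0,0],"turn":[0,0,0],"fingers":0},{"travel":[0,0,-30],"turn":[0,0,0],"fingers":0},{"travel":[0,0,-50],"turn":[0,0,0],"fingers":0},{"travel":[0,0,-50],"turn":[0,0,0],"fingers":0},{"travel":[0,0,-50],"turn":[0,0,0],"fingers":0}]'

```text
time_s: 16.45
position: [0.6149, -0.0631, 0.2593]
ee_rot: [[0.877, -0.481, 0.001], [-0.481, -0.877, -0.0], [0.001, -0.0, -1.0]]
force: [0.1, 0.6, 0.4]
gripper_width: 0.0004
grasp_force: 0.0
```

Emit:
move_arm --deltas '[{"travel":[-53,0,-20],"turn":[0,0,0],"fingers":0},{"travel":[0,48,-20],"turn":[0,0,0],"fingers":0},{"travel":[0,0,0],"turn":[0,0,-8.6],"fingers":30},{"travel":[0,0,0],"turn":[0,0,-8.6],"fingers":30},{"travel":[0,0,0],"turn":[0,0,-8.6],"fingers":30},{"travel":[0,0,0],"turn":[0,0,-8.6],"fingers":30},{"travel":[0,0,0],"turn":[0,0,-8.6],"fingers":30},{"travel":[0,0,0],"turn":[0,0,0],"fingers":30}]'

```text
time_s: 17.45
position: [0.5454, -0.0797, 0.2976]
ee_rot: [[0.97, 0.245, 0.0], [0.245, -0.97, -0.0], [0.0, 0.0, -1.0]]
force: [0.0, -1.0, -0.2]
gripper_width: 0.0302
grasp_force: 0.0
```

```bash
python3 - <<'E'
from h import *
np.set_printoptions(precision=4,suppress=True)
f,K,T=cam("wrist"); print(env.observe()["position"])
for q,z in(("place",.102),("notch",.056),("pointer",.053)):
    for l in env.spot_point("wrist",q)[:2]: print(q,np.round(l["location"]),round(l["conf"],2),atz(K,T,l["location"],z))
a=cam("side")[0]
for q in("place","notch"):
    for l in env.spot_point("side",q)[:1]: print("side",q,l["location"])
save(np.hstack([cv2.resize(f[:300],(440,300)),cv2.resize(a[80:180,200:320],(360,300),interpolation=cv2.INTER_CUBIC)]),"c4.png"); save(f,"w4.png"); save(a,"s4.png")
E
```

```text
[ 0.5454 -0.0796  0.2975]
place [258. 140.] 0.72 [ 0.5839 -0.0629  0.102 ]
place [258. 142.] 0.57 [ 0.5813 -0.0648  0.102 ]
notch [247. 134.] 0.82 [ 0.5841 -0.0468  0.056 ]
pointer [234. 131.] 0.8 [ 0.5839 -0.0284  0.053 ]
side place [252.9, 124.8]
side notch [252.4, 149.6]
```

View pics/c4.png

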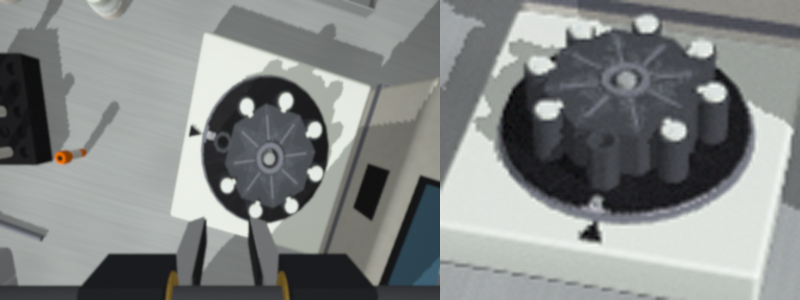

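The left crop shows the empty place at (223,142) and the notch with something light in it at (210,136), next to the pointer at (195,132). In the right crop the notch is at (597,203). I check flatness by fitting the lids before and after in the saved side pictures.

```bash
cat > flat.py <<'E'
from h import *
from scipy.optimize import least_squares
from scipy.spatial.transform import Rotation as Ro
np.set_printoptions(precision=4,suppress=True)
_,K,T=cam("side")
for n,th in(("side.png",180.2),("s4.png",86.5)):
    g=cv2.imread("pics/"+n).astype(float).min(2)
    P=[];k=[]
    for i in range(1,8):
        a=np.radians(th-45*i); X=np.array([.5795+.07*np.cos(a),-.1356+.07*np.sin(a),.107]); u=proj(K,T,X).round().astype(int)
        r=5; w=g[u[1]-r:u[1]+r+1,u[0]-r:u[0]+r+1]; m=np.clip(w-130,0,80)
        yy,xx=np.mgrid[-r:r+1,-r:r+1]
        c=u+np.array([(m*xx).sum(),(m*yy).sum()])/m.sum() if m.sum()>300 else None
        if c is not None and m.sum()<60*80: P.append(c);k.append(i)
    P=np.array(P);k=np.array(k)
    def res(v):
        a=v[2]-k*np.pi/4; L=np.c_[.07*np.cos(a),.07*np.sin(a),0*a+.048]
        W=Ro.from_rotvec([v[3],v[4],0]).apply(L)+[v[0],v[1],v[5]]
        return np.r_[(np.array([proj(K,T,x) for x in W])-P).ravel(),(v[5]-.057)*300]
    r=least_squares(res,[.5795,-.1356,np.radians(th),0,0,.057],loss="soft_l1")
    print(n,k,r.x[:2],np.degrees(r.x[2:5]),r.x[5],np.abs(r.fun).max())
E
python3 flat.py
```

```text
side.png [1 2 3 6] [ 0.578  -0.1358] [180.124   -0.0059   0.4387] 0.05687053233958289 0.17725526440494832
s4.png [1 4 5 6 7] [ 0.5782 -0.1315] [88.0544 -0.1044  0.5717] 0.05662710227533272 0.5034581271101786
```

```bash
python3 - <<'E'
import cv2,numpy as np
a=[cv2.imread("pics/"+n).mean(2) for n in("side.png","s4.png")]
for c in(232,238,244,262,268,274):
    for g in a: print(c,g[138:158,c-1:c+2].mean(1).round().astype(int))
b=[cv2.resize(cv2.imread("pics/"+n)[85:165,205:320],(400,278),interpolation=cv2.INTER_CUBIC) for n in("side.png","s4.png")]
cv2.imwrite("pics/cmp.png",np.hstack(b))
E
```

```text
232 [ 29  24  37  75  99  99 112 129 168 213 224 223 224 224 224 223 224 224
 224 224]
232 [ 31  28  27  26  49  82 111 128 168 213 223 224 223 224 224 224 224 224
 224 225]
238 [ 28  29  30  29  29  25  50  97 112 107 123 148 213 224 224 224 224 224
 224 224]
238 [ 28  31  32  33  31  26  27  40  81 105 123 147 212 224 223 224 224 224
 225 224]
244 [ 32  28  28  28  29  26  28  26  50 102 126 129 122 139 193 224 224 224
 223 221]
244 [ 24  27  32  28  27  28  28  27  28  32  70 112 123 137 194 224 224 225
 224 221]
262 [ 33  31  30  29  28  31  27  27  27  27  29  90 178 174 123 124 159 224
 224 224]
262 [ 37  34  33  32  34  32  34  34  32  33  28  28  49  97 124 125 160 224
 224 224]
268 [ 30  28  30  29  29  29  30  26  30  28  28 101 188 160 124 137 188 225
 224 224]
268 [ 36  30  28  29  31  29  29  30  29  32  30  29  74 137 123 137 188 225
 223 224]
274 [ 33  31  29  30  28  29  29  29  31  43 111 185 162 125 135 185 224 224
 224 224]
274 [ 50  46  38  30  30  31  30  29  30  31  29  84 151 124 137 185 224 224
 224 224]
```

View pics/cmp.png

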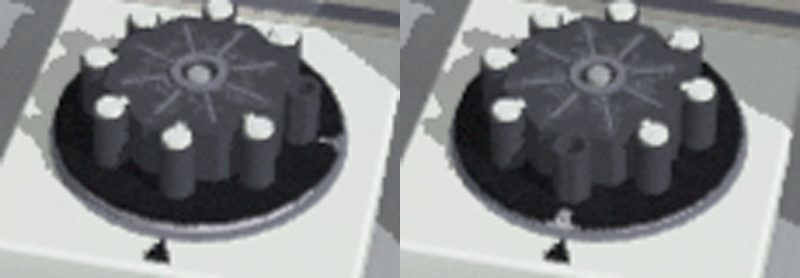

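The front flange edge has gone down about 1.5 px against the fixed disc rim (left before, right now). That matches a 5 mm drop, so the carousel is flat with the pin in the notch. Next is the rack.

Emit:
move_arm --deltas '[{"travel":[5.6,-45,0],"turn":[0,0,0],"fingers":40},{"travel":[5.6,-45,0],"turn":[0,0,0],"fingers":40},{"travel":[5.6,-45,0],"turn":[0,0,0],"fingers":40},{"travel":[5.6,-45,0],"turn":[0,0,0],"fingers":40},{"travel":[5.6,-45,6],"turn":[0,0,0],"fingers":40},{"travel":[5.6,-45,10],"turn":[0,0,0],"fingers":40},{"travel":[5.6,-45,10],"turn":[0,0,0],"fingers":40},{"travel":[5.6,-45,10],"turn":[0,0,0],"fingers":40},{"travel":[0,0,10],"turn":[0,0,0],"fingers":40},{"travel":[0,0,0],"turn":[0,0,0],"fingers":40}]'

```text
time_s: 19.1
position: [0.5001, 0.2799, 0.2507]
ee_rot: [[0.969, 0.245, -0.001], [0.245, -0.969, -0.001], [-0.001, 0.0, -1.0]]
force: [0.0, -0.3, 0.1]
gripper_width: 0.0398
grasp_force: 0.0
```

```bash
python3 - <<'E'
from h import *
np.set_printoptions(precision=4,suppress=True)
f,K,T=cam("wrist"); print(env.observe()["position"])
for q,z in(("tube_mid",.042),("tall1_mid",.057),("rack",0)):
    for l in env.spot_point("wrist",q)[:3]: print(q,np.round(l["location"]),round(l["conf"],2),atz(K,T,l["location"],z))
h=cv2.cvtColor(f,cv2.COLOR_RGB2HSV); m=cv2.inRange(h,(118,60,30),(160,255,255))
n,_,st,c=cv2.connectedComponentsWithStats(m)
for i in range(1,n):
    if st[i,4]>40: print(c[i],st[i],atz(K,T,c[i],.068),atz(K,T,c[i],.098))
save(f,"w5.png")
E
```

```text
[0.5005 0.2796 0.2514]
tube_mid [340. 194.] 0.5 [0.4956 0.1736 0.042 ]
tube_mid [258. 147.] 0.46 [0.5282 0.2937 0.042 ]
tube_mid [195. 165.] 0.36 [0.4863 0.3673 0.042 ]
tall1_mid [260. 193.] 0.88 [0.4739 0.2777 0.057 ]
tall1_mid [260.  98.] 0.34 [0.5864 0.3057 0.057 ]
rack [271. 139.] 0.72 [0.5389 0.2789 0.    ]
[259.8444  97.0762] [250  87  20  21 315] [0.5866 0.3054 0.068 ] [0.5851 0.3047 0.098 ]
[259.9502 148.6552] [251 140  19  19 261] [0.5299 0.2912 0.068 ] [0.533  0.2916 0.098 ]
[259.6239 200.359 ] [251 193  18  17 234] [0.468  0.2763 0.068 ] [0.4763 0.2779 0.098 ]
```

View pics/w5.png

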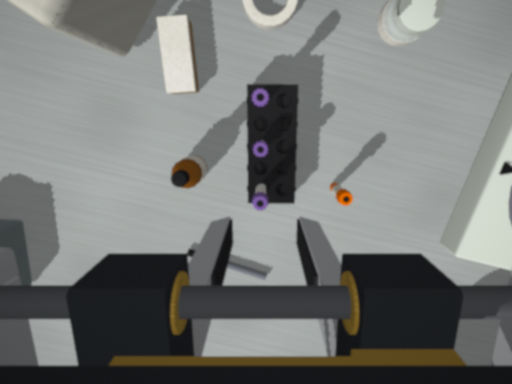

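Candidates in the wrist picture: purple caps at (260,97), (260,149) and (260,200), plus the loose orange tube at (344,197). Orange is the look-alike. The middle purple tube fits best: triangulated cap height 74 mm against about 100 mm for the others. I confirm in one crop.

```bash
python3 - <<'E'
import cv2
cv2.imwrite("pics/rack.png",cv2.resize(cv2.imread("pics/s4.png")[210:320,180:300],(600,550),interpolation=cv2.INTER_CUBIC))
E
```

```text
(no output)
```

View pics/rack.png

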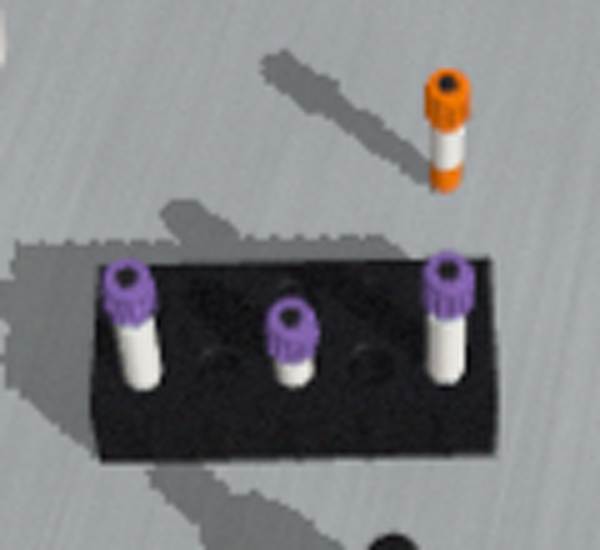

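The crop shows the middle purple tube at (292,335) clearly shorter than its neighbours; the orange one stands outside the rack. I grasp the middle one.

Emit:
move_arm --deltas '[{"travel":[31.5,-4,30],"turn":[0,0,0],"fingers":40},{"travel":[0,0,45],"turn":[0,0,0],"fingers":40},{"travel":[0,0,45],"turn":[0,0,0],"fingers":40},{"travel":[0,0,40],"turn":[0,0,0],"fingers":40},{"travel":[0,0,25],"turn":[0,0,0],"fingers":40},{"travel":[0,0,15],"turn":[0,0,0],"fingers":40},{"travel":[0,0,0],"turn":[0,0,0],"fingers":40}]'

```text
time_s: 20.18
position: [0.5297, 0.2919, 0.0513]
ee_rot: [[0.969, 0.246, -0.001], [0.246, -0.969, -0.0], [-0.001, 0.0, -1.0]]
force: [-0.4, 0.2, -0.2]
gripper_width: 0.0401
grasp_force: 0.0
```

Emit:
move_arm --deltas '[{"travel":[0,0,0],"turn":[0,0,0],"fingers":10},{"travel":[0,0,0],"turn":[0,0,0],"fingers":10},{"travel":[0,0,0],"turn":[0,0,0],"fingers":10},{"travel":[0,0,0],"turn":[0,0,0],"fingers":10}]' --grip_force 8

```text
time_s: 20.68
position: [0.53, 0.2923, 0.0519]
ee_rot: [[0.969, 0.246, 0.001], [0.246, -0.969, 0.0], [0.001, -0.0, -1.0]]
force: [0.1, -0.4, 4.0]
gripper_width: 0.0167
grasp_force: 8.0
```

Emit:
move_arm --deltas '[{"travel":[0,0,-15],"turn":[0,0,0],"fingers":10},{"travel":[0,0,-20],"turn":[0,0,0],"fingers":10},{"travel":[0,0,-25],"turn":[0,0,0],"fingers":10},{"travel":[0,0,-35],"turn":[0,0,0],"fingers":10},{"travel":[0,0,-35],"turn":[0,0,0],"fingers":10},{"travel":[-4,20,0],"turn":[0,0,0],"fingers":10},{"travel":[-8,40,0],"turn":[0,0,0],"fingers":10},{"travel":[-8,40,0],"turn":[0,0,0],"fingers":10},{"travel":[-8,40,0],"turn":[0,0,0],"fingers":10},{"travel":[-8,40,0],"turn":[0,0,0],"fingers":10},{"travel":[-8,40,0],"turn":[0,0,0],"fingers":10},{"travel":[-8,40,0],"turn":[0,0,0],"fingers":10},{"travel":[-8,40,0],"turn":[0,0,0],"fingers":10},{"travel":[-8,39,0],"turn":[0,0,0],"fingers":10},{"travel":[-4,20,0],"turn":[0,0,0],"fingers":10},{"travel":[0,0,0],"turn":[0,0,0],"fingers":10},{"travel":[0,0,0],"turn":[0,0,0],"fingers":10}]'

```text
time_s: 22.8
position: [0.548, -0.0727, 0.1816]
ee_rot: [[0.969, 0.247, -0.0], [0.247, -0.969, 0.0], [0.0, -0.0, -1.0]]
force: [-0.1, 0.7, -0.4]
gripper_width: 0.017
grasp_force: 8.0
```

```bash
python3 - <<'E'
from h import *
np.set_printoptions(precision=4,suppress=True)
f,K,T=cam("wrist"); s=env.observe(); p=s["position"];R=np.array(s["ee_rot"]); print(p,s["gripper_width"])
for l in env.spot_point("wrist","place")[:2]: print("place",np.round(l["location"],1),round(l["conf"],2),atz(K,T,l["location"],.102))
for l in env.spot_point("wrist","tube_mid")[:2]: print("tube",np.round(l["location"],1),round(l["conf"],2))
print("expected tip",proj(K,T,p+R@[0,0,.045]),"mid",proj(K,T,p+R@[0,0,.009]),"TCP",proj(K,T,p))
print("exp place",proj(K,T,[.583,-.065,.102]), "rim px/16mm",proj(K,T,[.591,-.065,.102])-proj(K,T,[.575,-.065,.102]))
save(cv2.resize(f[60:285,130:430],(800,600),interpolation=cv2.INTER_CUBIC),"w6.png")
E
```

```text
[ 0.5481 -0.0725  0.1816] 0.016739287537545357
place [266.6 151.7] 0.65 [ 0.5876 -0.066   0.102 ]
place [261.8 159.3] 0.63 [ 0.5803 -0.0636  0.102 ]
tube [262.6 222. ] 0.94
tube [ 29.8 171.9] 0.56
expected tip [262.3605 208.5832] mid [262.0595 224.7717] TCP [261.967  229.7445]
exp place [264.1086 156.635 ] rim px/16mm [  4.6012 -18.1429]
```

View pics/w6.png

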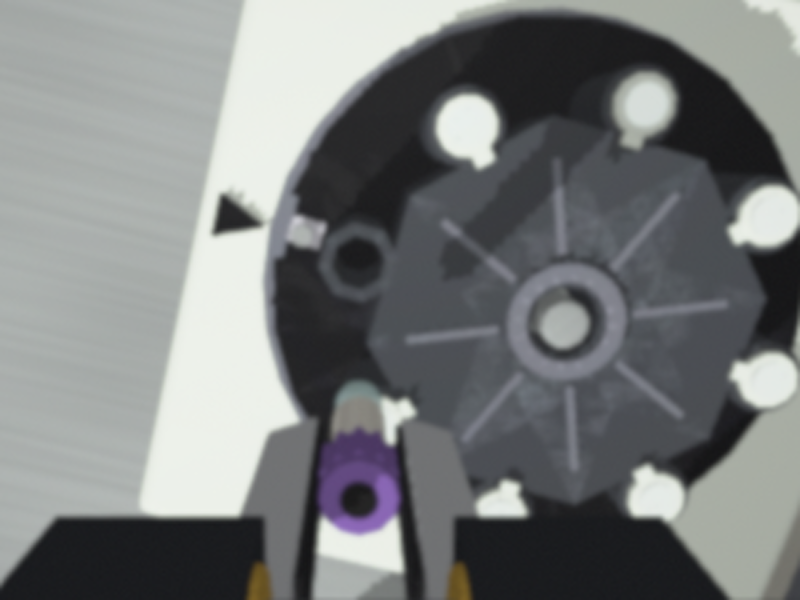

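The crop shows the place ring centred at about (358,260), with the steel pin in the notch at (305,232) facing the pointer. The tube hangs straight, its tip at (358,383) and cap centre at (359,497). I compute the relative move, using the tube itself to cancel the camera offset.

```bash
python3 - <<'E'
from h import *
from scipy.optimize import least_squares
np.set_printoptions(precision=4,suppress=True)
s=env.observe(); p=np.array(s["position"]);R=np.array(s["ee_rot"]); f,K,T=cam("wrist")
px=lambda c:(130+c[0]*.375-.3,60+c[1]*.375-.3)
tool=lambda w:R.T@(w-p)
# cap top centre (z tool -0.027), round-end centre (tool +0.0385)
for n,c,zt in(("captop",(359,497),-.027),("tip",(358.5,404),.0385)): print(n,tool(atz(K,T,px(c),p[2]-zt))*1e3)
pl=atz(K,T,px((358,259)),.102);print("place direct",pl,tool(pl)*1e3)
P=np.array([atz(K,T,px(c),.106)[:2] for c in((468,125),(644,105),(770,215),(768,378),(656,495))]);k=np.array([1,2,3,4,5])
P=np.vstack([P,pl[:2]]);k=np.r_[k,0]
r=least_squares(lambda v:(P-(v[:2]+.07*np.c_[np.cos(v[2]-k*np.pi/4),np.sin(v[2]-k*np.pi/4)])).ravel(),[.58,-.136,1.5])
v=r.x;q=np.r_[v[:2]+.07*np.array([np.cos(v[2]),np.sin(v[2])]),.102];print(v,np.degrees(v[2]),r.fun.reshape(-1,2)*1e3);print("fit",q,tool(q)*1e3)
E
```

```text
captop [  1.1856   1.2256 -27.0002]
tip [ 0.113   1.139  38.4997]
place direct [ 0.583  -0.0647  0.102 ] [35.6597  1.0278 79.5441]
[ 0.5806 -0.1345  1.5413] 88.30747207919002 [[-0.4184 -0.4096]
 [-0.8152 -0.1065]
 [-0.2817  0.0038]
 [ 0.1857  0.4384]
 [ 1.0103  0.27  ]
 [ 0.3195 -0.196 ]]
fit [ 0.5827 -0.0645  0.102 ] [35.3986  0.7589 79.5441]
```

Emit:
move_arm --deltas '[{"travel":[12,-0.1,0],"turn":[0,0,0],"fingers":10},{"travel":[16,-0.1,0],"turn":[0,0,0],"fingers":10},{"travel":[7,0,0],"turn":[0,0,0],"fingers":10},{"travel":[0,0,15],"turn":[0,0,0],"fingers":10},{"travel":[0,0,12],"turn":[0,0,0],"fingers":10},{"travel":[0,0,0],"turn":[0,0,0],"fingers":10},{"travel":[0,0,4],"turn":[0,0,0],"fingers":10},{"travel":[0,0,4],"turn":[0,0,0],"fingers":10},{"travel":[0,0,3],"turn":[0,0,0],"fingers":10}]'

```text
time_s: 24.12
position: [0.5821, -0.0647, 0.1433]
ee_rot: [[0.969, 0.246, 0.0], [0.246, -0.969, 0.0], [0.0, -0.0, -1.0]]
force: [-0.1, 0.5, -0.4]
gripper_width: 0.0167
grasp_force: 8.0
```

Emit:
move_arm --deltas '[{"travel":[0,0,3],"turn":[0,0,0],"fingers":10},{"travel":[0,0,3],"turn":[0,0,0],"fingers":10}]'

```text
time_s: 24.38
position: [0.5821, -0.0647, 0.1373]
ee_rot: [[0.969, 0.246, 0.0], [0.246, -0.969, 0.0], [0.0, -0.0, -1.0]]
force: [0.2, 1.0, -0.4]
gripper_width: 0.0167
grasp_force: 8.0
```

Emit:
move_arm --deltas '[{"travel":[0,0,4],"turn":[0,0,0],"fingers":10},{"travel":[0,0,4],"turn":[0,0,0],"fingers":10},{"travel":[0,0,4],"turn":[0,0,0],"fingers":10},{"travel":[0,0,4],"turn":[0,0,0],"fingers":10}]'

```text
time_s: 24.88
position: [0.5821, -0.0647, 0.1211]
ee_rot: [[0.969, 0.246, -0.0], [0.246, -0.969, 0.0], [-0.0, -0.0, -1.0]]
force: [-0.6, -0.1, -0.7]
gripper_width: 0.0166
grasp_force: 8.0
```

Emit:
move_arm --deltas '[{"travel":[0,0,4],"turn":[0,0,0],"fingers":10},{"travel":[0,0,4],"turn":[0,0,0],"fingers":10},{"travel":[0,0,3],"turn":[0,0,0],"fingers":10}]'

```text
time_s: 25.25
position: [0.5821, -0.0647, 0.1102]
ee_rot: [[0.969, 0.246, -0.0], [0.246, -0.969, 0.0], [-0.0, -0.0, -1.0]]
force: [0.3, -0.4, -0.2]
gripper_width: 0.0165
grasp_force: 8.0
```

Emit:
move_arm --deltas '[{"travel":[0,0,1],"turn":[0,0,0],"fingers":10},{"travel":[0,0,0],"turn":[0,0,0],"fingers":10}]'

```text
time_s: 25.5
position: [0.5821, -0.0647, 0.1094]
ee_rot: [[0.969, 0.246, -0.0], [0.246, -0.969, 0.0], [-0.0, -0.0, -1.0]]
force: [1.1, -0.3, -0.8]
gripper_width: 0.0165
grasp_force: 8.0
```

Emit:
move_arm --deltas '[{"travel":[0,0,0.7],"turn":[0,0,0],"fingers":10},{"travel":[0,0,0.5],"turn":[0,0,0],"fingers":10}]'

```text
time_s: 25.75
position: [0.5822, -0.0647, 0.1083]
ee_rot: [[0.969, 0.246, 0.0], [0.246, -0.969, 0.0], [0.0, 0.0, -1.0]]
force: [0.0, -0.2, -0.0]
gripper_width: 0.0167
grasp_force: 8.0
```

Emit:
move_arm --deltas '[{"travel":[0,0,0.5],"turn":[0,0,0],"fingers":10},{"travel":[0,0,0],"turn":[0,0,0],"fingers":10}]'

```text
time_s: 26.0
position: [0.5823, -0.0647, 0.1079]
ee_rot: [[0.969, 0.246, 0.0], [0.246, -0.969, 0.0], [0.0, 0.0, -1.0]]
force: [-0.2, 0.3, 3.6]
gripper_width: 0.0167
grasp_force: 8.0
```

The tube touches the floor at TCP 0.108 m, as expected for a seated tube. I release and rise.

Emit:
move_arm --deltas '[{"travel":[0,0,0],"turn":[0,0,0],"fingers":18},{"travel":[0,0,0],"turn":[0,0,0],"fingers":26},{"travel":[0,0,0],"turn":[0,0,0],"fingers":32},{"travel":[0,0,-5],"turn":[0,0,0],"fingers":32},{"travel":[0,0,-15],"turn":[0,0,0],"fingers":32},{"travel":[0,0,-30],"turn":[0,0,0],"fingers":32},{"travel":[0,0,-50],"turn":[0,0,0],"fingers":32},{"travel":[0,0,-50],"turn":[0,0,0],"fingers":32},{"travel":[-50,0,-30],"turn":[0,0,0],"fingers":32},{"travel":[-50,0,0],"turn":[0,0,0],"fingers":32},{"travel":[0,0,0],"turn":[0,0,0],"fingers":32}]'

```text
time_s: 27.38
position: [0.4832, -0.0903, 0.2896]
ee_rot: [[0.97, 0.244, 0.002], [0.244, -0.97, -0.002], [0.002, 0.002, -1.0]]
force: [1.3, 0.6, 0.5]
gripper_width: 0.0321
grasp_force: 0.0
```

```bash
python3 - <<'E'
from h import *
np.set_printoptions(precision=4,suppress=True)
a,K,T=cam("side"); b,K2,T2=cam("scene")
# purple cap top in both views near the place
rs=[]
for f,k,t in((a,K,T),(b,K2,T2)):
    h=cv2.cvtColor(f,cv2.COLOR_RGB2HSV); m=cv2.inRange(h,(118,60,30),(160,255,255))
    n,_,st,c=cv2.connectedComponentsWithStats(m); u=proj(k,t,[.582,-.065,.124])
    i=min(range(1,n),key=lambda i:np.hypot(*(c[i]-u))); print(u,c[i],st[i]); rs.append(ray(k,t,c[i]))
print(tri(rs),env.observe()["time_s"])
save(np.hstack([cv2.resize(a[70:180,190:330],(400,314),interpolation=cv2.INTER_CUBIC),cv2.resize(b[90:290,150:350],(314,314),interpolation=cv2.INTER_CUBIC)]),"end.png")
E
```

```text
[253.8338 117.6332] [253.7241 118.7126] [250 113   9  12  87]
[209.5188 142.1093] [209.0794 142.0794] [205 138   9   9  63]
(array([ 0.5824, -0.0678,  0.1196]), [np.float64(0.0011255703473622117), np.float64(0.0011255703473622561)]) 27.475
```

```bash
python3 - <<'E'
from h import *
a,_,_=cam("side"); a=a.mean(2); b=cv2.imread("pics/s4.png").mean(2)
d=max(np.abs(a[138:158,c-1:c+2].mean(1)-b[138:158,c-1:c+2].mean(1)).max() for c in(232,238,244,262,268,274))
print("rim change",d)
if d<25: print(env.hand_in())
E
```

```text
rim change 8.333333333333336
the job is handed in; nothing more can be done
None
```

I handed the job in at about 27.5 s: the carousel is home over the pin and lying flat, and the short tube is upright, right down in the empty place. The push peaked at about 13 N when the pin stopped it. I viewed 11 pictures, one over the limit of 10.

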